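# Slide the repaired circuit card into the free rack slot

## Task

Take the repaired circuit card out of the blue service stand and slide it down into the free slot of the card rack until it is fully home, with its yellow components facing the same way as those on the two cards already in the rack. Keep hold of it until it is home rather than dropping it in, then let go, and leave the tape roll, screwdriver and jar alone.

Things in the scene. Friction and masses are not known exactly. Their poses are not given: they have to be found in the camera images.
- card: Repaired circuit card, loose, 0.15-0.3 kg, upright in the blue stand. Green board 120 long (x) x 4 thick (y) x 85 high (z) mm; centred on top an aluminium handle bar 80 (x) x 12 thick (y) x 30 high mm, 85 to 115 mm above the lower edge: grip it across y from above. Yellow relays on its +y face; -y face bare. Origin: centre of the lower edge; z up.
- card_parts (a point): Point on the loose card's relays: 10 mm out along the card's +y, 45 mm above its lower edge, axes as the card's. The relays cover 90 mm (x) by 44 mm (z) of the board's middle and stand up to 10 mm from its mid-plane.
- stand: Fixed blue stand: base 150 (x) x 60 (y) x 10 mm high, with a black U-channel 30 mm high at each end holding the card's upright edges loosely (gap 6.5 mm). Origin: centre of the underside, on the bench. At the start the centre of the card's lower edge is 10 mm above this origin, card axes parallel to the stand's.
- slot: Free slot of the rack, fixed: grey floor strip 133 (x) x 16 (y) x 8 mm high; at each end a black upright U-channel 60 mm high above the strip, gap 6 mm (y), 123 mm between their back walls (x). Tops flare out 6 mm each way over 10 mm more. Origin: centre of the strip's underside, 15 mm above the bench; x along the slot, +y the way the other cards' relays face, z up.
- slot_seat (a point): Top of the free slot's floor strip, at its centre, 23 mm above the bench: where the centre of the card's lower edge rests when fully home. Axes as slot.
- rack: Fixed card rack: dark base plate 175 (x) x 230 (y) x 15 mm, side plates 60 mm high, three slots along x at y = -70, 0, +70 mm. Two hold fixed cards like the loose one (handle tops 138 mm above the bench, relays facing +y); the third, any of them, is free. Origin: centre of the underside, on the bench.
- tape: Bystander: loose orange tape roll lying flat, 84 mm across, 18 mm high. Origin: centre of its underside.
- driver: Bystander: loose screwdriver lying on the bench, about 160 mm long along its x.
- jar: Bystander: loose closed jar, 48 mm across, 65 mm high. Origin: centre of its underside.

How it is judged (in metres and radians):
At the end, for the whole second after the job is handed in: The card stands fully home in the free slot: the centre of its lower edge within 3 mm of the seat in height, 5 mm along and 3 mm across the slot, upright within 0.06 rad, components facing the slot's +y like the other cards, at rest and released (x of card in the frame of slot_seat between -0.005 and 0.005 m and y of card in the frame of slot_seat between -0.003 and 0.003 m and z of card in the frame of slot_seat between -0.003 and 0.003 m and y of card_parts in the frame of slot_seat above 0.004 m and angle between the z axis of card and the z axis of slot, either way round below 0.06 rad and linear speed of card below 0.02 m/s and contact force between the fingers and card below 0.3 N); the robot touches nothing.
It fails at once if the card is dropped: moving faster than 0.4 m/s with no finger on it (a fall of about 8 mm or more) (linear speed of card above 0.4 m/s and contact force between the fingers and card below 0.2 N).
It fails at once if the tape roll is moved more than 30 mm (distance of tape from where it was at the start of the episode above 0.03 m).
It fails at once if the screwdriver is moved more than 30 mm (distance of driver from where it was at the start of the episode above 0.03 m).
It fails at once if the jar is moved more than 30 mm (distance of jar from where it was at the start of the episode above 0.03 m).
It also fails if it takes over 48 s, if anything falls off the work surface, if the arm or the gripper's body presses on something with over 40 N, if the wrist force passes 120 N, or if a joint passes its speed limit or range.

## Robot

A 6-joint arm with a two-finger parallel gripper is mounted at the origin on the work surface. World frame = base frame: x ahead of the robot, y to its left, z up, the work surface at z = 0. Lengths are in mm, angles in rad, forces in N, time in s.
With the tool pointing down it reaches from about 350 to 1000 mm from the base axis. Payload 7.1 kg.
Tool frame: the origin (TCP) lies at the centre of the arm's flange, where the gripper is bolted on; the fingertips stand 173 mm ahead of it and the grasp point (between the pads) lies grip_point_offset ahead of it (grip_point_offset is the distance from the TCP to the grasp point, in mm); z points along the fingers, y is the line along which they close (so a half turn about z gives the same grasp; the last joint's range is limited). The gripper opens to 85 mm and grips with 20 to 120 N. Pads are 22 mm wide; open, the fingers measure 114 mm over their backs; the gripper's body (76 mm by 85 mm) begins 54 mm behind the grasp point. The pads swing forward as they close: fully open they stand 13 mm farther back than shut.
Start: joints at [1.283, 0.423, 1.63, -0, 1.089, -0.019], TCP at [165.953, 602.55, 404.719] pointing down, gripper open.
Joint ranges: [-3, 3], [-0.9, 2.11], [0.09, 2.58], [-1.31, 4.45], [0.11, 2.69], [-2.54, 2.54]. Speed limits (rad/s): [2.39, 2.39, 3.01, 3.14, 3.14, 3.14].

## Interface

Orientations are given as a unit quaternion [w, x, y, z].
In Python, from rig import observe, get_image, hand_in, grip_point_offset gives the robot as it stands.
- The arm moves only by the tool play_rows, never from a script. Its argument "targets" is a list of rows, each an object with "travel": the shift along the world's x, y, z in m, a list of three; "twist": the turn, a rotation vector about the world's x, y, z in degrees, a list of three; "fingers": the opening, from -1 (shut) to 1 (fully open). In form: [{"travel": [x, y, z], "twist": [ax, ay, az], "fingers": fingers}, ...]. A call has 1 to 8 rows; each row shifts and turns the commanded pose from where the row before left it; what a row does not reach is not made up. A row lasts 1/12 s, in which the tool goes at most 41.7 mm and 7.16 degrees, less where a joint would pass 70% of its speed; a pose out of reach is approached as far as the arm can. A call is refused whole if a number of a shift passes 0.0417 or a number of a turn 7.16, either way. A call with a gripper value outside its range is refused whole. The fingers move at their own pace and stop on an object; the grip force is fixed at half the most. Time passes only in rows, so rows that do not move let the fingers close. It gives the time, the measured TCP pose, the force, the opening and the grip force at its end, in the units of the state.
- observe(): the state, without advancing time (a new reading comes with each control period).
- get_image(name): name is "side" or "top"; returns a dict with "pixels" (480x640x3 uint8, red, green, blue), "range_z" (480x640 float32, mm along the optical axis (not along the pixel's ray), 0 where there is no reading), "fx", "fy", "cx", "cy" (pixels), "dist" ([k1, k2, p1, p2, k3] as OpenCV has them; the pictures are not rectified), "pose" (4x4, takes a point from camera to world coordinates). Camera axes: x right, y up, looking along -z (the intrinsics and any distortion apply to the point x, -y, -z); pixel columns grow to the right and rows downward; lengths in mm; the calibration is good to about 2 mm. A picture is of the moment at which its call begins.
- hand_in(): hands the job in; it is judged then, once.
The state is a dict: "t": time; "joints": joint angles; "dq": joint speeds; "joint_efforts": joint torques, N m; "tool_pos": TCP position; "ee_rot": TCP orientation; "wrist_force": force on the tool from outside, world axes, zero at the start; "moment": the same for the moment, N m; "width": opening from 0.0 (shut) to 1.0 (fully open); "grasp_force": force on a finger pad.
Only numpy, scipy, OpenCV 4.12 (cv2) and the standard library are available. Lean on these libraries where they do the work, as an engineer would, in place of code of your own. Each camera call takes 0.05 s, during which the arm holds its last target. There are 200 camera calls.

## Working session

There is one attempt and no reset: what is moved stays moved. The work goes in short steps, Python scripts to look and compute and a tool call to move; the robot and the scene stay as the last step left them, time stands still between calls to the robot, and variables do not carry over. Pictures are saved under pics/ and viewed, at most 10 in all, crops included, and the job is handed in when it is done.

Besides the shell and the picture viewer there is one more tool, called as name(argument=value, ...) on one line, values as JSON. play_rows: Moves the arm, as the interface text tells. Its arguments: {"type":"object","properties":{"targets":{"type":"array","items":{"type":"object","properties":{"travel":{"type":"array","items":{"type":"number"}},"twist":{"type":"array","items":{"type":"number"}},"fingers":{"type":"number"}}}}},"required":["targets"]}

```bash
mkdir -p pics; ls; cat > h.py <<'E'
import numpy as np, cv2
from rig import observe, get_image, hand_in, grip_point_offset
def save(n,im): cv2.imwrite(f'pics/{n}.png', im['pixels'][:,:,::-1])
def cloud(im):
    z=im['range_z']; v,u=np.mgrid[0:480,0:640]
    K=np.array([[im['fx'],0,im['cx']],[0,im['fy'],im['cy']],[0,0,1.]])
    p=cv2.undistortPoints(np.stack([u,v],-1).reshape(-1,1,2).astype(float),K,np.array(im['dist'],float)).reshape(480,640,2)
    c=np.stack([p[...,0]*z,-p[...,1]*z,-z,np.ones_like(z)],-1)
    w=(c@np.array(im['pose']).T)[...,:3]; w[z<=0]=np.nan
    return w
E
python3 - <<'E'
from h import *
print(observe(), grip_point_offset)
for n in('side','top'):
    im=get_image(n); save(n+'0',im); np.savez(n+'0.npz',**im); print(n,np.round(im['pose'],3).tolist(),im['fx'],im['dist'])
E
```

```text
pics
{'t': 0.0, 'joints': array([ 1.28299711e+00,  4.23821863e-01,  1.63072667e+00,  1.59683740e-05,
        1.08855847e+00, -1.90064628e-02]), 'dq': array([-1.47492756e-04, -5.80422121e-06,  2.83401422e-04,  1.88611552e-03,
       -5.11699730e-04,  9.40378856e-04]), 'joint_efforts': array([ 8.79059407e-04, -5.57388425e+01, -2.81742293e+01,  2.55091965e-05,
        7.25059159e-03, -1.10042757e-05]), 'tool_pos': array([165.8744382 , 602.28430072, 403.94291969]), 'ee_rot': array([-1.22685248e-04,  1.33995794e-01,  9.90981611e-01, -7.47200674e-04]), 'wrist_force': array([-0.32875068,  0.3681267 , -0.71721766]), 'moment': array([-0.03026545, -0.02389926,  0.02627927]), 'grasp_force': 0.0, 'width': 1.0003658353731322} 154.70000000000002
side [[0.933, 0.244, -0.265, 394.494], [-0.36, 0.602, -0.713, -569.879], [-0.014, 0.76, 0.65, 615.455], [0.0, 0.0, 0.0, 1.0]] 461.464936892642 [0.02805956 0.         0.         0.         0.        ]
top [[-0.001, 0.986, -0.166, 517.123], [-1.0, -0.003, -0.01, 20.036], [-0.01, 0.166, 0.986, 775.914], [0.0, 0.0, 0.0, 1.0]] 453.48291319683074 [-0.0314234  0.         0.         0.         0.       ]
```

View pics/top0.png

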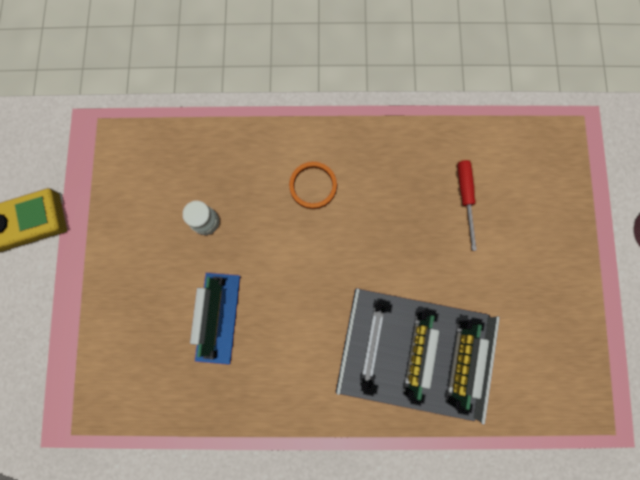

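View pics/side0.png

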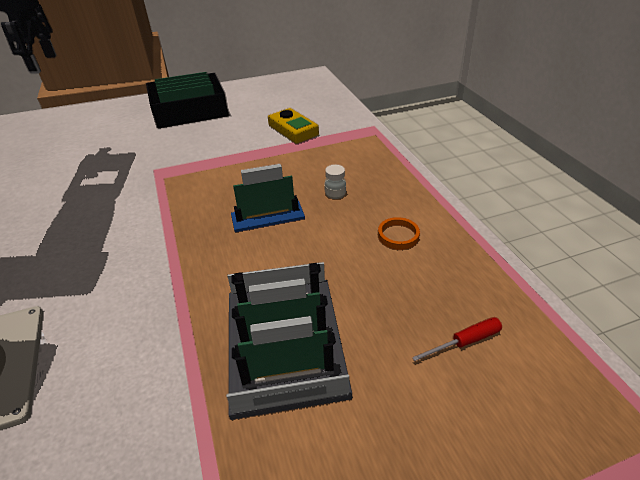

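The top view shows the loose card at about (210,318), with its bare face visible on the right, so its relays face +y. The rack's free slot is the leftmost, at about (373,345), and the yellow relays on the fixed cards face left (+y). The side view confirms it: all three cards show bare faces towards -y. So only a small yaw correction is needed.

```bash
cat > m.py <<'E'
from h import *
def rect(P,lab):
    r=cv2.minAreaRect(P.astype(np.float32)); b=cv2.boxPoints(r)
    e=[b[1]-b[0],b[2]-b[1]]; e=max(e,key=np.linalg.norm); a=np.degrees(np.arctan2(e[1],e[0]))
    a=(a+90)%180-90
    print(lab,len(P),'c',np.round(r[0],1),'size',np.round(sorted(r[1]),1),'yaw',round(a,2),'median',np.round(np.median(P,0),1))
def run(tag):
  for n in('top','side'):
    d=dict(np.load(f'{n}{tag}.npz')); w=cloud(d); px=d['pixels'].astype(int); 
    x,y,z=w[...,0],w[...,1],w[...,2]
    grey=(px.max(-1)-px.min(-1)<25)
    bench=(abs(z)<6)&(x>350)&(x<700); print(n,'bench z',np.nanmedian(z[bench]))
    for lab,m in {'loose handle top':grey&(px.min(-1)>110)&(z>118)&(z<131)&(y>100)&(y<400)&(x<600)&(x>150),
      'rack handles top A':grey&(px.min(-1)>110)&(z>131)&(z<145)&(y<-100)&(y>-190)&(x<600),
      'rack handles top B':grey&(px.min(-1)>110)&(z>131)&(z<145)&(y<-190)&(y>-400)&(x<600),
      'strip':grey&(px.min(-1)>110)&(z>16)&(z<30)&(y<0)&(y>-130)&(x<600),
      'blue base':(px[...,2]>px[...,0]+50)&(z<25)&(y>50)}.items():
      m=cv2.morphologyEx(m.astype(np.uint8),cv2.MORPH_OPEN,np.ones((2,2)))
      k,l,s,_=cv2.connectedComponentsWithStats(m)
      if k<2: print(lab,'none'); continue
      i=1+np.argmax(s[1:,4]); P=w[l==i]; rect(P[:,:2],lab); print('   z',np.round(np.percentile(P[:,2],[5,50,95]),1), 'bbox',s[i][:4])
E
python3 -c "
import m;m.run('0')"
```

```text
top bench z 0.5708396250420833
loose handle top 474 c [526.8 219.1] size [18.6 97.4] yaw -32.11 median [nan nan]
   z [nan nan nan] bbox [192 289  14  56]
rack handles top A 532 c [ 469.3 -132.4] size [42.1 95.4] yaw -12.91 median [nan nan]
   z [nan nan nan] bbox [422 330  18  60]
rack handles top B 106 c [ 480.4 -209.9] size [36.7 40.7] yaw 78.06 median [nan nan]
   z [nan nan nan] bbox [483 341   7  25]
strip 627 c [488.1 -50.6] size [ 17.  106.4] yaw -16.88 median [nan nan]
   z [nan nan nan] bbox [364 314  20  66]
blue base 1248 c [532.8 207.5] size [ 52.4 146.8] yaw -6.34 median [nan nan]
   z [nan nan nan] bbox [197 276  43  89]
side bench z -0.4666381484565818
loose handle top 122 c [534.3 205.1] size [11.7 77.2] yaw -5.43 median [533.4 204.4]
   z [120.3 123.  125. ] bbox [242 165  40   9]
rack handles top A 331 c [489.7 -68.4] size [ 76.6 122.2] yaw 74.18 median [nan nan]
   z [nan nan nan] bbox [250 280  56  13]
rack handles top B 125 c [ 503.3 -170.3] size [31.5 85.7] yaw 49.53 median [ 486.3 -195. ]
   z [133.9 136.6 138.2] bbox [284 318  29  10]
strip none
blue base 520 c [535.7 205.3] size [ 54.2 150.3] yaw -5.73 median [nan nan]
   z [nan nan nan] bbox [232 207  73  24]
```

```bash
python3 - <<'E'
from h import *
t=np.load('top0.npz')['pixels'][:,:,::-1]; s=np.load('side0.npz')['pixels'][:,:,::-1]
a=cv2.resize(t[262:372,180:250],None,fx=5,fy=5,interpolation=0)
b=cv2.resize(t[285:395,340:420],None,fx=5,fy=5,interpolation=0)
cv2.imwrite('pics/c1.png',np.hstack([a,b]))
a=cv2.resize(s[155:235,225:310],None,fx=4,fy=4,interpolation=0)
b=cv2.resize(s[255:335,222:332],None,fx=4,fy=4,interpolation=0)
cv2.imwrite('pics/c2.png',np.hstack([a,b]))
E
```

```text
(no output)
```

View pics/c1.png

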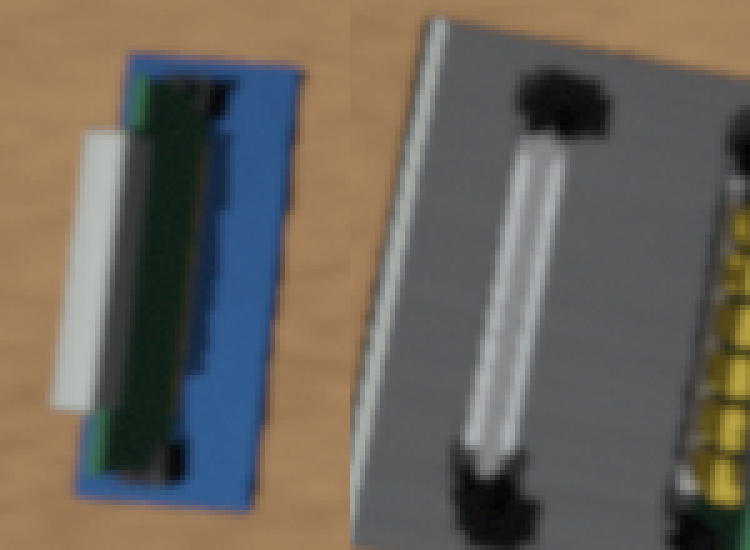

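View pics/c2.png

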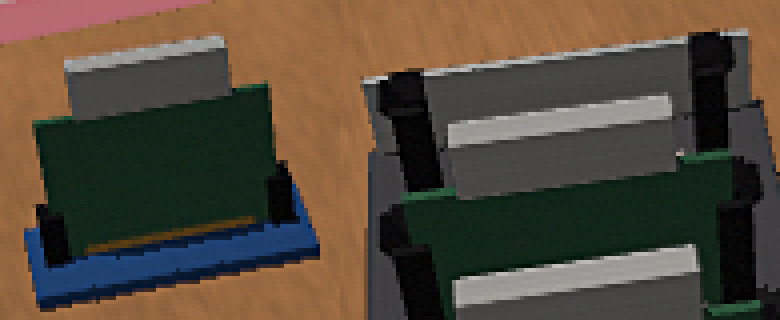

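The top crop shows the loose card's bright handle top at crop x≈50-125, and the strip running from about (540,150) to (490,460). The side crop shows the bright handle tops clearly separated from their darker sides. I'll cast those masks onto planes of known height.

```bash
cat > m2.py <<'E'
from h import *
def cast(im,uv,z):
    K=np.array([[im['fx'],0,im['cx']],[0,im['fy'],im['cy']],[0,0,1.]])
    p=cv2.undistortPoints(np.array(uv,float).reshape(-1,1,2),K,np.array(im['dist'],float)).reshape(-1,2)
    T=np.array(im['pose']); d=np.c_[p[:,0],-p[:,1],-np.ones(len(p))]@T[:3,:3].T; o=T[:3,3]
    return (o+d*((z-o[2])/d[:,2])[:,None])[:,:2]
def face(im,box,z,lo,lab,hi=256,nmin=1):
    x0,y0,x1,y1=box; px=im['pixels'][y0:y1,x0:x1].astype(int)
    m=((px.min(-1)>lo)&(px.min(-1)<hi)&(px.max(-1)-px.min(-1)<40)).astype(np.uint8)
    k,l,s,_=cv2.connectedComponentsWithStats(m); i=1+np.argmax(s[1:,4])
    v,u=np.nonzero(l==i); P=cast(im,np.c_[u+x0,v+y0],z); c=P.mean(0)
    U,S,V=np.linalg.svd(P-c,full_matrices=False); a=(np.degrees(np.arctan2(V[0,1],V[0,0]))+90)%180-90
    n=len(P); L=S*np.sqrt(12/n)
    t=(P-c)@V[0]
    print(f'{lab:12s} n{n} c {np.round(c,1)} L {np.round(L,1)} yaw {a:.2f} bbox {s[i][:4]+[x0,y0,0,0]} mid {np.round(c+V[0]*(t.min()+t.max())/2,1)}'); return c
if __name__=='__main__':
    t=dict(np.load('top0.npz')); s=dict(np.load('side0.npz'))
    face(t,(185,280,212,356),125,165,'loose top'); face(s,(235,155,290,200),125,165,'loose side')
    face(t,(420,325,442,392),138,165,'A top'); face(t,(470,335,495,405),138,165,'B top')
    face(s,(240,270,312,305),138,165,'A side'); face(s,(240,310,320,350),138,165,'B side')
    face(t,(360,308,388,386),23,115,'strip top')
E
python3 m2.py
```

```text
loose top    n329 c [534.9 209.8] L [76.5  8.8] yaw -4.65 bbox [191 289  13  54] mid [535.1 209.8]
loose side   n1 c [568.5 207.9] L [0.] yaw 0.00 bbox [278 164   1   1] mid [568.5 207.9]
A top        n378 c [ 475.6 -116.9] L [76.4  9.1] yaw -11.27 bbox [423 330  15  57] mid [ 476. -117.]
B top        n349 c [ 462.  -185.3] L [75.8  8.4] yaw -11.31 bbox [474 340  13  57] mid [ 462.4 -185.4]
A side       n26 c [453.2 -82.7] L [37.6  2. ] yaw -11.23 bbox [243 270  26   4] mid [453.2 -82.7]
B side       n5 c [ 492.3 -189.4] L [6.4 0. ] yaw -21.82 bbox [302 317   5   1] mid [ 492.3 -189.4]
strip top    n679 c [490.5 -49.4] L [102.2  17.1] yaw -11.25 bbox [363 313  20  66] mid [489.4 -49.2]
```

```bash
python3 - <<'E'
from m2 import *
s=dict(np.load('side0.npz'))
for lo in(115,130,145):
    face(s,(235,155,290,200),125,lo,'loose side')
    face(s,(246,276,308,296),138,lo,'A side?'); face(s,(248,312,318,345),138,lo,'B side'); 
E
```

```text
loose side   n128 c [532.6 206.7] L [78.1 11.6] yaw -4.78 bbox [241 164  40   9] mid [533.2 206.6]
A side?      n330 c [ 474.2 -119.8] L [78.6 11.4] yaw -11.39 bbox [249 279  56  13] mid [ 474.7 -119.9]
B side       n423 c [ 460.5 -188. ] L [78.2 11.5] yaw -11.42 bbox [250 316  62  16] mid [ 460.7 -188. ]
loose side   n118 c [532.5 206.2] L [77.9 10.8] yaw -4.67 bbox [241 164  40   9] mid [532.8 206.2]
A side?      n320 c [ 474.1 -119.6] L [78.3 11.1] yaw -11.40 bbox [249 279  56  13] mid [ 474.6 -119.7]
B side       n403 c [ 460.8 -188.1] L [77.7 10.9] yaw -11.28 bbox [251 316  61  16] mid [ 461.2 -188.2]
loose side   n109 c [533.2 206.5] L [78.  10.2] yaw -4.95 bbox [241 164  40   9] mid [532.9 206.6]
A side?      n298 c [ 474.3 -119.7] L [77.9 10.4] yaw -11.27 bbox [249 279  56  13] mid [ 474.6 -119.8]
B side       n390 c [ 461. -188.] L [77.7 10.7] yaw -11.20 bbox [251 316  61  16] mid [ 461.2 -188.1]
```

play_rows(targets=[{"travel":[0.02,-0.02,0],"twist":[0,0,2],"fingers":1},{"travel":[0.026,-0.028,0],"twist":[0,0,2],"fingers":1},{"travel":[0.026,-0.028,0],"twist":[0,0,2],"fingers":1},{"travel":[0.026,-0.028,0],"twist":[0,0,2],"fingers":1},{"travel":[0.026,-0.028,0],"twist":[0,0,2.65],"fingers":1},{"travel":[0.026,-0.028,0],"twist":[0,0,0],"fingers":1},{"travel":[0.026,-0.028,0],"twist":[0,0,0],"fingers":1},{"travel":[0.026,-0.028,0],"twist":[0,0,0],"fingers":1}])

```text
t: 0.77
tool_pos: [368.8, 384.9, 404.5]
ee_rot: [-0.0, 0.041, 0.999, -0.0]
wrist_force: [0.6, -0.7, 0.8]
width: 0.999
grasp_force: 0.0
```

play_rows(targets=[{"travel":[0.026,-0.028,0],"twist":[0,0,0],"fingers":1},{"travel":[0.026,-0.028,0],"twist":[0,0,0],"fingers":1},{"travel":[0.026,-0.028,0],"twist":[0,0,0],"fingers":1},{"travel":[0.026,-0.028,0],"twist":[0,0,0],"fingers":1},{"travel":[0.026,-0.028,0],"twist":[0,0,0],"fingers":1},{"travel":[0.026,-0.028,0],"twist":[0,0,0],"fingers":0.6},{"travel":[0.01,-0.01,0],"twist":[0,0,0],"fingers":0.4},{"travel":[0,0,0],"twist":[0,0,0],"fingers":0.4}])

```text
t: 1.43
tool_pos: [535.8, 206.2, 404.4]
ee_rot: [0.0, 0.043, 0.999, -0.0]
wrist_force: [-0.6, 0.1, 0.6]
width: 0.7
grasp_force: 0.0
```

play_rows(targets=[{"travel":[0,0,0],"twist":[0,0,0],"fingers":0.3},{"travel":[0,0,0],"twist":[0,0,0],"fingers":0.3},{"travel":[0,0,0],"twist":[0,0,0],"fingers":0.3}])

```text
t: 1.68
tool_pos: [533.0, 209.6, 404.5]
ee_rot: [-0.0, 0.041, 0.999, -0.0]
wrist_force: [0.5, 0.4, -0.2]
width: 0.649
grasp_force: 0.0
```

play_rows(targets=[{"travel":[0,0,-0.03],"twist":[0,0,0],"fingers":0.3},{"travel":[0,0,-0.03],"twist":[0,0,0],"fingers":0.3},{"travel":[0,0,-0.03],"twist":[0,0,0],"fingers":0.3},{"travel":[0,0,-0.02],"twist":[0,0,0],"fingers":0.3},{"travel":[0,0,-0.015],"twist":[0,0,0],"fingers":0.3},{"travel":[0,0,-0.013],"twist":[0,0,0],"fingers":0.3},{"travel":[0,0,0],"twist":[0,0,0],"fingers":0.3},{"travel":[0,0,0],"twist":[0,0,0],"fingers":0.3}])

```text
t: 2.35
tool_pos: [533.5, 209.2, 266.5]
ee_rot: [-0.0, 0.041, 0.999, -0.0]
wrist_force: [0.5, 0.7, 0.5]
width: 0.648
grasp_force: 0.0
```

```bash
python3 - <<'E'
from h import *
a=get_image('side');t=get_image('top')
a=cv2.resize(a['pixels'][100:240,200:320,::-1],None,fx=4,fy=4,interpolation=0)
b=cv2.resize(t['pixels'][240:380,170:270,::-1],None,fx=3,fy=4,interpolation=0)
cv2.imwrite('pics/g1.png',np.hstack([a,b]))
print(observe()['tool_pos'])
E
```

```text
[534.23766471 209.08754968 267.79952202]
```

View pics/g1.png

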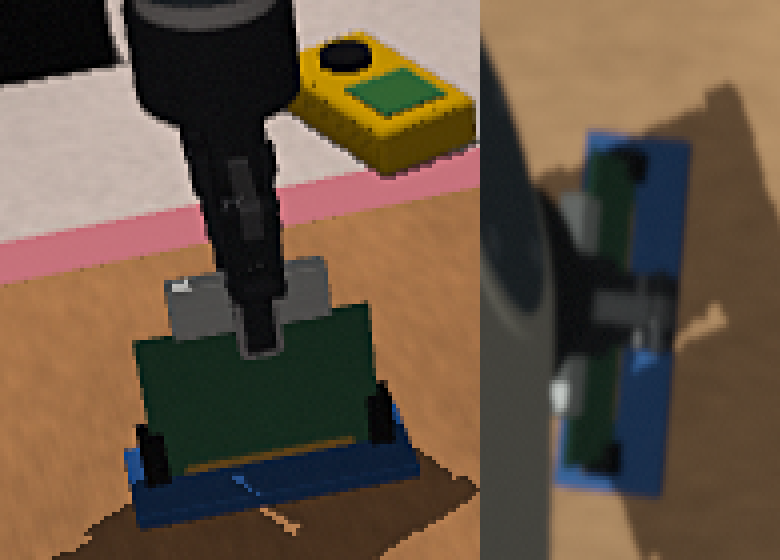

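The fingers straddle the handle and sit centred on it (side crop, about (260,310)). Closing now.

play_rows(targets=[{"travel":[0,0,0],"twist":[0,0,0],"fingers":0},{"travel":[0,0,0],"twist":[0,0,0],"fingers":-0.3},{"travel":[0,0,0],"twist":[0,0,0],"fingers":-0.5},{"travel":[0,0,0],"twist":[0,0,0],"fingers":-0.6},{"travel":[0,0,0],"twist":[0,0,0],"fingers":-0.7},{"travel":[0,0,0],"twist":[0,0,0],"fingers":-0.8},{"travel":[0,0,0],"twist":[0,0,0],"fingers":-1},{"travel":[0,0,0],"twist":[0,0,0],"fingers":-1}])

```text
t: 3.12
tool_pos: [534.2, 208.6, 267.2]
ee_rot: [0.0, 0.041, 0.999, 0.0]
wrist_force: [0.1, 0.8, 6.1]
width: 0.13
grasp_force: 59.0
```

play_rows(targets=[{"travel":[0,0,0],"twist":[0,0,0],"fingers":-1},{"travel":[0,0,0],"twist":[0,0,0],"fingers":-1},{"travel":[0,0,0],"twist":[0,0,0],"fingers":-1},{"travel":[0,0,0],"twist":[0,0,0],"fingers":-1}])

```text
t: 3.45
tool_pos: [534.2, 208.6, 267.1]
ee_rot: [0.0, 0.041, 0.999, 0.0]
wrist_force: [-1.2, 0.4, 6.0]
width: 0.131
grasp_force: 59.1
```

play_rows(targets=[{"travel":[0,0,0.004],"twist":[0,0,0],"fingers":-1},{"travel":[0,0,0.01],"twist":[0,0,0],"fingers":-1},{"travel":[0,0,0.016],"twist":[0,0,0],"fingers":-1},{"travel":[0,0,0.02],"twist":[0,0,0],"fingers":-1},{"travel":[0,0,0.02],"twist":[0,0,0],"fingers":-1},{"travel":[0,0,0.02],"twist":[0,0,0],"fingers":-1},{"travel":[0,0,0.015],"twist":[0,0,0],"fingers":-1},{"travel":[0,0,0.005],"twist":[0,0,0],"fingers":-1}])

```text
t: 4.12
tool_pos: [534.4, 208.7, 379.6]
ee_rot: [0.002, 0.041, 0.999, 0.001]
wrist_force: [0.0, -0.4, -1.3]
width: 0.13
grasp_force: 58.5
```

play_rows(targets=[{"travel":[0,-0.01,0],"twist":[0,0,0],"fingers":-1},{"travel":[-0.005,-0.02,0],"twist":[0,0,-1],"fingers":-1},{"travel":[-0.005,-0.03,0],"twist":[0,0,-1],"fingers":-1},{"travel":[-0.005,-0.03,0],"twist":[0,0,-1],"fingers":-1},{"travel":[-0.005,-0.03,0],"twist":[0,0,-1],"fingers":-1},{"travel":[-0.005,-0.03,0],"twist":[0,0,-1],"fingers":-1},{"travel":[-0.005,-0.03,0],"twist":[0,0,-1],"fingers":-1},{"travel":[-0.005,-0.03,0],"twist":[0,0,-0.55],"fingers":-1}])

```text
t: 4.78
tool_pos: [497.7, -3.3, 375.5]
ee_rot: [-0.001, 0.099, 0.995, -0.0]
wrist_force: [0.1, 0.3, -1.2]
width: 0.131
grasp_force: 58.6
```

play_rows(targets=[{"travel":[-0.005,-0.022,0],"twist":[0,0,0],"fingers":-1},{"travel":[-0.003,-0.015,0],"twist":[0,0,0],"fingers":-1},{"travel":[-0.002,-0.0115,0],"twist":[0,0,0],"fingers":-1},{"travel":[0,0,0],"twist":[0,0,0],"fingers":-1},{"travel":[0,0,0],"twist":[0,0,0],"fingers":-1},{"travel":[0,0,0],"twist":[0,0,0],"fingers":-1},{"travel":[0,0,0],"twist":[0,0,0],"fingers":-1}])

```text
t: 5.37
tool_pos: [489.0, -49.3, 376.5]
ee_rot: [-0.0, 0.098, 0.995, 0.0]
wrist_force: [0.2, -1.1, -1.3]
width: 0.128
grasp_force: 58.6
```

```bash
python3 - <<'E'
from h import *
s=get_image('side');t=get_image('top'); np.savez('side1.npz',**s); np.savez('top1.npz',**t)
a=cv2.resize(s['pixels'][190:340,210:350,::-1],None,fx=3,fy=4)
a=cv2.resize(s['pixels'][190:340,210:345,::-1],None,fx=3,fy=3,interpolation=0)
b=cv2.resize(t['pixels'][255:405,330:440,::-1],None,fx=3,fy=3,interpolation=0)
cv2.imwrite('pics/g2.png',np.hstack([a,b]))
o=observe();print(o['tool_pos'],o['ee_rot'],o['wrist_force'])
E
```

```text
[489.07571174 -49.21472408 376.62212489] [-6.07367816e-05  9.78361436e-02  9.95202534e-01  3.72789132e-05] [-0.24928255  0.00402058 -1.61092834]
```

View pics/g2.png

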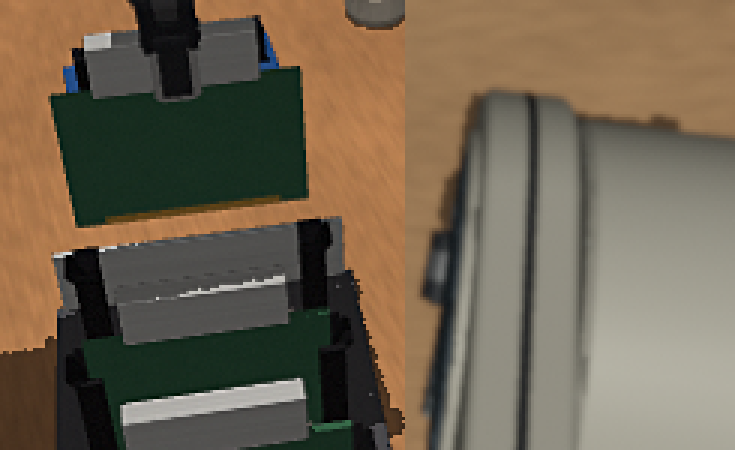

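The side view shows the card held upright, with the board's lower corners at about (236,266) and (313,256), just above and behind the free slot channels. I'll check alignment in the same camera frame.

```bash
python3 - <<'E'
from m2 import *
s=dict(np.load('side1.npz')); px=s['pixels'].astype(int)[200:275,215:330]
m=((px[...,1]>px[...,0]+12)&(px[...,1]>px[...,2]+4)).astype(np.uint8)
k,l,st,_=cv2.connectedComponentsWithStats(m); i=1+np.argmax(st[1:,4]); print(st[i])
c=max(cv2.findContours((l==i).astype(np.uint8),0,2)[0],key=cv2.contourArea)
h=cv2.convexHull(c)
_,q=0,cv2.approxPolyDP(h,5,True).reshape(-1,2)+[215,200]; print(q.tolist())
# edge line fits on hull-side columns
L=[];R=[]
for v in range(l.shape[0]):
    u=np.nonzero(l[v]==i)[0]
    if len(u)>60: L.append((u.min()-.5+215,v+200));R.append((u.max()+.5+215,v+200))
for zc,name in((165,'mid'),):
    L,R=np.array(L),np.array(R)
    fl=np.polyfit(L[:,1],L[:,0],1); fr=np.polyfit(R[:,1],R[:,0],1)
    print('left line',fl,'right',fr)
y=np.radians(-11.3); ax=np.array([np.cos(y),np.sin(y)]); n=np.array([-np.sin(y),np.cos(y)])
for p in q:
    for z in(120,205):
        X=cast(s,[p],z)[0]; d=X-[488.6,-50.9]; print(p,z,np.round(X,1),'along',round(d@ax,1),'across',round(d@n,1))
s0=dict(np.load('side0.npz'))
for z,b in((138,(246,276,308,296)),(138,(248,312,318,345))):
    c=face(s0,b,z,130,'rack handle'); d=c-[488.6,-50.9]; print('along',round(d@ax,1),'across',round(d@n,1))
E
```

```text
[  12   12   86   53 3175]
[[309, 212], [311, 255], [235, 263], [227, 222]]
left line [  0.20886173 179.89236058] right [5.37815126e-02 2.98143697e+02]
[309 212] 120 [577.4  43.5] along 68.6 across 110.0
[309 212] 205 [546.1 -61.7] along 58.5 across 0.6
[311 255] 120 [545.  -61.8] along 57.4 across 0.4
[311 255] 205 [ 519.1 -148.9] along 49.2 across -90.1
[235 263] 120 [430.3 -34.8] along -60.3 across 4.3
[235 263] 205 [ 424.2 -126.6] along -48.3 across -86.9
[227 222] 120 [438.6  70. ] along -72.7 across 108.7
[227 222] 205 [431.  -39.8] along -58.6 across -0.4
rack handle  n320 c [ 474.1 -119.6] L [78.3 11.1] yaw -11.40 bbox [249 279  56  13] mid [ 474.6 -119.7]
along -0.8 across -70.2
rack handle  n403 c [ 460.8 -188.1] L [77.7 10.9] yaw -11.28 bbox [251 316  61  16] mid [ 461.2 -188.2]
along -0.4 across -140.0
```

play_rows(targets=[{"travel":[0,0,-0.008],"twist":[0,0,0],"fingers":-1},{"travel":[0,0,-0.008],"twist":[0,0,0],"fingers":-1},{"travel":[0,0,-0.006],"twist":[0,0,0],"fingers":-1},{"travel":[0,0,-0.004],"twist":[0,0,0],"fingers":-1},{"travel":[0,0,-0.003],"twist":[0,0,0],"fingers":-1},{"travel":[0,0,-0.003],"twist":[0,0,0],"fingers":-1},{"travel":[0,0,0],"twist":[0,0,0],"fingers":-1},{"travel":[0,0,0],"twist":[0,0,0],"fingers":-1}])

```text
t: 6.13
tool_pos: [489.0, -50.0, 344.6]
ee_rot: [-0.0, 0.099, 0.995, -0.0]
wrist_force: [0.7, -0.1, -0.8]
width: 0.13
grasp_force: 58.7
```

play_rows(targets=[{"travel":[0,0,-0.002],"twist":[0,0,0],"fingers":-1},{"travel":[0,0,-0.002],"twist":[0,0,0],"fingers":-1},{"travel":[0,0,0],"twist":[0,0,0],"fingers":-1},{"travel":[0,0,0],"twist":[0,0,0],"fingers":-1}])

```text
t: 6.47
tool_pos: [488.9, -50.0, 340.7]
ee_rot: [-0.0, 0.098, 0.995, 0.0]
wrist_force: [-0.3, -0.8, -1.5]
width: 0.132
grasp_force: 58.7
```

play_rows(targets=[{"travel":[0,0,-0.0015],"twist":[0,0,0],"fingers":-1},{"travel":[0,0,-0.0015],"twist":[0,0,0],"fingers":-1},{"travel":[0,0,0],"twist":[0,0,0],"fingers":-1},{"travel":[0,0,0],"twist":[0,0,0],"fingers":-1}])

```text
t: 6.8
tool_pos: [488.9, -49.9, 337.6]
ee_rot: [-0.0, 0.098, 0.995, 0.0]
wrist_force: [0.7, -0.5, -2.3]
width: 0.13
grasp_force: 58.7
```

play_rows(targets=[{"travel":[0,0,-0.002],"twist":[0,0,0],"fingers":-1},{"travel":[0,0,-0.002],"twist":[0,0,0],"fingers":-1},{"travel":[0,0,-0.002],"twist":[0,0,0],"fingers":-1},{"travel":[0,0,0],"twist":[0,0,0],"fingers":-1},{"travel":[0,0,0],"twist":[0,0,0],"fingers":-1}])

```text
t: 7.22
tool_pos: [488.9, -49.9, 331.5]
ee_rot: [-0.0, 0.098, 0.995, 0.0]
wrist_force: [-0.3, -0.1, -1.2]
width: 0.133
grasp_force: 58.7
```

```bash
python3 - <<'E'
from h import *
s=get_image('side')
cv2.imwrite('pics/g3.png',cv2.resize(s['pixels'][205:325,215:345,::-1],None,fx=5,fy=5,interpolation=0)[:600])
E
```

```text
(no output)
```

View pics/g3.png

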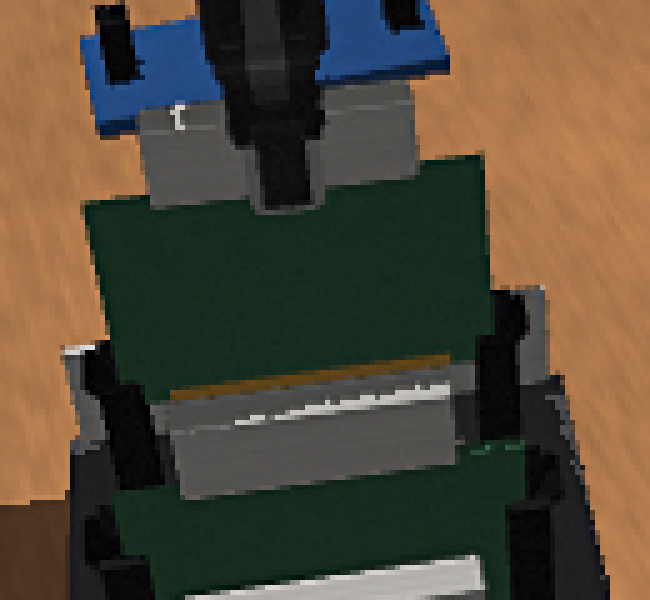

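The card's lower corners are inside both black channels, at crop (115,400) and (480,360), with no contact force. I'll keep going down.

play_rows(targets=[{"travel":[0,0,-0.004],"twist":[0,0,0],"fingers":-1},{"travel":[0,0,-0.005],"twist":[0,0,0],"fingers":-1},{"travel":[0,0,-0.005],"twist":[0,0,0],"fingers":-1},{"travel":[0,0,-0.004],"twist":[0,0,0],"fingers":-1},{"travel":[0,0,-0.002],"twist":[0,0,0],"fingers":-1},{"travel":[0,0,0],"twist":[0,0,0],"fingers":-1}])

```text
t: 7.77
tool_pos: [488.7, -49.9, 311.0]
ee_rot: [-0.001, 0.098, 0.995, 0.0]
wrist_force: [-0.3, -0.3, -1.3]
width: 0.128
grasp_force: 58.7
```

play_rows(targets=[{"travel":[0,0,-0.004],"twist":[0,0,0],"fingers":-1},{"travel":[0,0,-0.005],"twist":[0,0,0],"fingers":-1},{"travel":[0,0,-0.005],"twist":[0,0,0],"fingers":-1},{"travel":[0,0,-0.005],"twist":[0,0,0],"fingers":-1},{"travel":[0,0,-0.004],"twist":[0,0,0],"fingers":-1},{"travel":[0,0,-0.002],"twist":[0,0,0],"fingers":-1},{"travel":[0,0,0],"twist":[0,0,0],"fingers":-1}])

```text
t: 8.35
tool_pos: [488.8, -49.9, 286.1]
ee_rot: [-0.001, 0.098, 0.995, 0.0]
wrist_force: [0.3, -0.1, -1.8]
width: 0.131
grasp_force: 58.7
```

play_rows(targets=[{"travel":[0,0,-0.002],"twist":[0,0,0],"fingers":-1},{"travel":[0,0,-0.002],"twist":[0,0,0],"fingers":-1},{"travel":[0,0,0],"twist":[0,0,0],"fingers":-1},{"travel":[0,0,0],"twist":[0,0,0],"fingers":-1}])

```text
t: 8.68
tool_pos: [488.9, -49.9, 282.7]
ee_rot: [-0.0, 0.098, 0.995, -0.0]
wrist_force: [-0.1, 0.6, -1.4]
width: 0.131
grasp_force: 58.7
```

play_rows(targets=[{"travel":[0,0,-0.001],"twist":[0,0,0],"fingers":-1},{"travel":[0,0,-0.001],"twist":[0,0,0],"fingers":-1},{"travel":[0,0,0],"twist":[0,0,0],"fingers":-1},{"travel":[0,0,0],"twist":[0,0,0],"fingers":-1}])

```text
t: 9.02
tool_pos: [488.9, -49.9, 280.7]
ee_rot: [-0.0, 0.098, 0.995, 0.0]
wrist_force: [1.0, -0.8, -1.2]
width: 0.127
grasp_force: 58.7
```

play_rows(targets=[{"travel":[0,0,-0.001],"twist":[0,0,0],"fingers":-1},{"travel":[0,0,0],"twist":[0,0,0],"fingers":-1},{"travel":[0,0,0],"twist":[0,0,0],"fingers":-1}])

```text
t: 9.27
tool_pos: [489.1, -50.0, 280.1]
ee_rot: [0.0, 0.098, 0.995, -0.0]
wrist_force: [-1.4, 0.1, 5.7]
width: 0.131
grasp_force: 59.4
```

play_rows(targets=[{"travel":[0,0,-0.0005],"twist":[0,0,0],"fingers":-1},{"travel":[0,0,0],"twist":[0,0,0],"fingers":-1},{"travel":[0,0,0],"twist":[0,0,0],"fingers":-1}])

```text
t: 9.52
tool_pos: [489.0, -50.0, 280.1]
ee_rot: [0.0, 0.098, 0.995, -0.0]
wrist_force: [-3.2, 1.9, 12.0]
width: 0.131
grasp_force: 60.9
```

Contact came at the expected seat height (TCP at 280 mm). I'll relax, let go and retreat with a modest opening.

play_rows(targets=[{"travel":[0,0,0.0005],"twist":[0,0,0],"fingers":-1},{"travel":[0,0,0],"twist":[0,0,0],"fingers":-0.65},{"travel":[0,0,0],"twist":[0,0,0],"fingers":-0.5},{"travel":[0,0,0],"twist":[0,0,0],"fingers":-0.3},{"travel":[0,0,0],"twist":[0,0,0],"fingers":-0.2},{"travel":[0,0,0],"twist":[0,0,0],"fingers":-0.2},{"travel":[0,0,0],"twist":[0,0,0],"fingers":-0.2},{"travel":[0,0,0],"twist":[0,0,0],"fingers":-0.2}])

```text
t: 10.18
tool_pos: [488.9, -49.9, 279.6]
ee_rot: [-0.0, 0.098, 0.995, 0.0]
wrist_force: [-0.9, -0.5, 0.3]
width: 0.399
grasp_force: 0.0
```

play_rows(targets=[{"travel":[0,0,0.005],"twist":[0,0,0],"fingers":-0.2},{"travel":[0,0,0.01],"twist":[0,0,0],"fingers":-0.2},{"travel":[0,0,0.02],"twist":[0,0,0],"fingers":-0.2},{"travel":[0,0,0.03],"twist":[0,0,0],"fingers":-0.2},{"travel":[0,0,0.03],"twist":[0,0,0],"fingers":-0.2},{"travel":[0,0,0.03],"twist":[0,0,0],"fingers":-0.2},{"travel":[0,0.02,0.02],"twist":[0,0,0],"fingers":-0.2},{"travel":[0,0.03,0],"twist":[0,0,0],"fingers":-0.2}])

```text
t: 10.85
tool_pos: [490.2, -0.8, 430.4]
ee_rot: [0.005, 0.1, 0.995, 0.0]
wrist_force: [1.9, 0.2, -0.2]
width: 0.4
grasp_force: 0.0
```

play_rows(targets=[{"travel":[0,0.04,0],"twist":[0,0,0],"fingers":-0.2},{"travel":[0,0.04,0],"twist":[0,0,0],"fingers":-0.2},{"travel":[0,0.04,0],"twist":[0,0,0],"fingers":-0.2},{"travel":[0,0.04,0],"twist":[0,0,0],"fingers":-0.2},{"travel":[0,0.03,0],"twist":[0,0,0],"fingers":-0.2},{"travel":[0,0,0],"twist":[0,0,0],"fingers":-0.2},{"travel":[0,0,0],"twist":[0,0,0],"fingers":-0.2},{"travel":[0,0,0],"twist":[0,0,0],"fingers":-0.2}])

```text
t: 11.52
tool_pos: [488.7, 189.9, 425.2]
ee_rot: [0.0, 0.098, 0.995, -0.0]
wrist_force: [-0.6, -0.1, -0.5]
width: 0.4
grasp_force: 0.0
```

```bash
python3 - <<'E'
from m2 import *
s=get_image('side');t=get_image('top')
for lo in (130,):
    face(s,(246,230,312,268),138,lo,'new side'); face(s,(246,276,308,296),138,lo,'A side')
face(t,(365,315,395,385),138,165,'new top'); face(t,(420,325,442,392),138,165,'A top')
a=cv2.resize(s['pixels'][215:365,215:350,::-1],None,fx=3,fy=3,interpolation=0)
b=cv2.resize(t['pixels'][270:420,330:440,::-1],None,fx=3,fy=3,interpolation=0)
cv2.imwrite('pics/f.png',np.hstack([a,b]))
E
```

```text
new side     n249 c [487.8 -51.3] L [77.7 11. ] yaw -11.13 bbox [248 247  51  11] mid [488.5 -51.5]
A side       n324 c [ 474.1 -119.7] L [78.2 11.2] yaw -11.40 bbox [249 279  56  13] mid [ 474.6 -119.8]
new top      n444 c [489.3 -49.5] L [77.9 10.5] yaw -11.22 bbox [372 320  17  58] mid [489.7 -49.5]
A top        n432 c [ 475.4 -117. ] L [78.  10.2] yaw -11.31 bbox [422 330  16  58] mid [ 475.9 -117.1]
```

View pics/f.png

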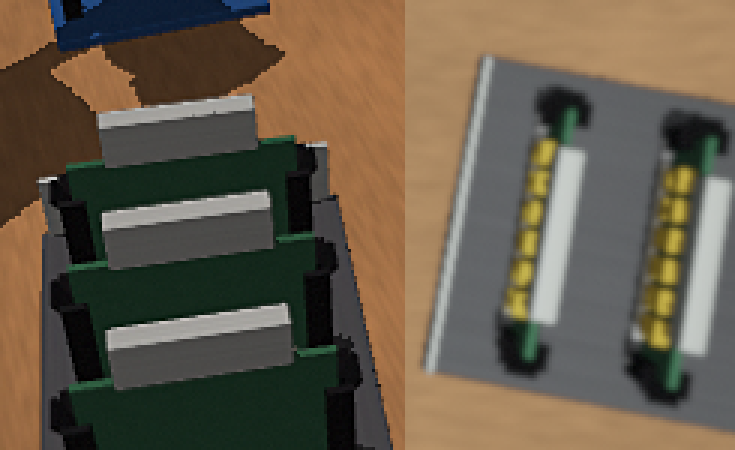

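The card sits home at the same height and yaw as its neighbours, about 70 mm from the next card. Its yellow relays (top crop, about (530,230)) face the same way as theirs.

```bash
python3 -c "
from rig import hand_in
print(hand_in())"
```

```text
the job is handed in; nothing more can be done
None
```

The repaired card is fully home in the free slot with its relays facing the same way as the other two cards, released only once seated, and the job is handed in; I never moved near the tape roll, screwdriver or jar, and the hand-in gave no verdict.

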